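# Shuttle a soldering cartridge under the inspection microscope

### The arm

A 6-joint arm with a two-finger parallel gripper is mounted at the origin on the work surface. World frame = base frame: x ahead of the robot, y to its left, z up, the work surface at z = 0. Lengths are in m, angles in rad, forces in N, time in s.
With the tool pointing down it reaches from about 0.325 to 1 m from the base axis. Payload 5.1 kg.
Tool frame: the origin (TCP) lies between the finger pads, 19 mm behind the fingertips; this is the grasp point; z points along the fingers, y is the line along which they close (so a half turn about z gives the same grasp; the last joint's range is limited). The gripper opens to 85 mm and grips with 20 to 120 N. Pads are 22 mm wide; open, the fingers measure 114 mm over their backs; the gripper's body (76 mm by 85 mm) begins 54 mm behind the grasp point. The pads swing forward as they close: fully open they stand 13 mm farther back than shut.
Start: joints at [-1.353, 0.124, 1.65, -0, 1.367, -0.083], TCP at [0.193, -0.621, 0.25] pointing down, gripper open.
Joint ranges: [-2.61, 2.61], [-1.02, 2.33], [0.03, 2.71], [-1.35, 4.49], [0.32, 2.68], [-2.91, 2.91]. Speed limits (rad/s): [2.57, 2.57, 3.14, 3.14, 3.14, 3.14].

### API

Orientations are given as a unit quaternion [x, y, z, w].
In Python, from station import bot, grab_frame, get_calibration gives the robot as it stands.
- The arm moves only by the shell command python3 -m creep 'ROWS' [FORCE]. ROWS is JSON, a list of rows, each an object of numbers: "dx", "dy", "dz": the shift along the tool's x, y, z each as a share of 80 mm, from -1 to 1; "wx", "wy", "wz": the turn, a rotation vector about the tool's x, y, z each as a share of 90 degrees, from -1 to 1; "gripper": the closure, from -1 (fully open) to 1 (shut). In form: [{"dx": .., "dy": .., "dz": .., "wx": .., "wy": .., "wz": .., "gripper": ..}, ...]. A call has 1 to 5 rows; each row shifts and turns the commanded pose from where the row before left it, along the tool's axes as they then stand; what a row does not reach is not made up. A row lasts 1/12 s, in which the tool goes at most 41.7 mm and 7.16 degrees, less where a joint would pass 70% of its speed; a pose out of reach is approached as far as the arm can. A call with a number of a shift or a turn outside -1 to 1 is refused whole. A call with a gripper value outside its range is refused whole. The fingers move at their own pace and stop on an object; FORCE is the grip in N (left out, the last holds). Time passes only in rows, so rows that do not move let the fingers close. It gives the time, the measured TCP pose, the force, the opening and the grip force at its end, in the units of the state.
- bot.get_obs(): the state, without advancing time (a new reading comes with each control period).
- grab_frame(name): name is "scene" or "top"; returns the picture (384x512x3 uint8, blue, green, red); there is no depth.
- get_calibration(name): a dict with "K" (3x3 intrinsics, pixels), "rvec" (rotation vector, rad) and "tvec" (3), from world to camera coordinates, as OpenCV has them. Camera axes: x right, y down, z forward; pixel columns grow to the right and rows downward; lengths in m; the calibration is good to about 2 mm. A picture is of the moment at which its call begins. get_calibration takes no time and is no camera call.
- bot.sign_off(): hands the job in; it is judged then, once.
The state is a dict: "time_s": time; "qpos": joint angles; "qd": joint speeds; "effort": joint torques, N m; "ee_pos": TCP position; "eef_rot": TCP orientation; "ft_force": force on the tool from outside, world axes, zero at the start; "moment": the same for the moment, N m; "finger_gap": opening from 0.0 (shut) to 1.0 (fully open); "grip_force": force on a finger pad.
Only numpy, scipy, OpenCV 4.12 (cv2) and the standard library are available. Lean on these libraries where they do the work, as an engineer would, in place of code of your own. Each camera call takes 0.05 s, during which the arm holds its last target. There are 200 camera calls.

### The job

The tip of the longest of the three soldering-iron cartridges in the slanted rack is to be inspected: take it out and stand it upright, tip up, in the socket of the slide stage, fully down, and let go of it. Then take the stage's knob and slide the stage along its rail towards the microscope until you feel its spring ball drop into the notch under the lens, and finish while still holding the knob there, the ball in its notch and the stage still for the picture. Do not bump the microscope, and leave the other things on the bench where they are.

Things in the scene. Friction and masses are not known exactly. Their poses are not given: they have to be found in the camera images.
- long_cartridge: The cartridge to inspect: round stick 140 mm long, about 35 g. Origin at the centre of its lower end, +z along it to the tip. Steel shank 8 mm thick with rounded end up to 66 mm, black rubber sleeve 13 mm thick from 66 to 112 mm, then steel neck 6 mm thick and flat copper chisel tip. Starts in any of the three rack holes, 38 mm deep, leaning about 0.45 rad.
- short_cartridge_a: A bystander: a cartridge like the other but only 104 mm long, sleeve 13 mm across from 54 to 84 mm, pointed tip. Same origin and axes. Stays in its rack hole.
- short_cartridge_b: A bystander: the second short cartridge, same as short_cartridge_a.
- rack: Fixed rack: dark plate 90 x 176 mm carrying an aluminium block 50 x 160 mm with three holes in a row along its y axis (y = -55, 0, 55 mm), 38 mm deep, tilted so that the sticks lean about 0.45 rad towards the rack's -x side (the robot's side). Origin on the bench under the middle of the block; the block's highest edge is 71 mm up.
- socket_floor (a point): Centre of the bottom of the stage's socket, 50 mm above the bench. The socket is a square aluminium block (36 mm wide) on the stage with an upright round hole 10.5 mm wide and 32 mm deep, open at the top; the lower end of a fully seated cartridge rests here. Moves with the stage.
- socket_mouth (a point): Centre of the socket's mouth, 82 mm above the bench, straight above socket_floor.
- knob_grip (a point): Point on the axis of the stage's black upright round knob, 78 mm above the bench: a good TCP height to grip it from above. The knob is 20 mm thick, free to grasp from 50 to 96 mm above the bench, on a 10 mm steel arm (42 mm above the bench) leading away from the robot to the stage; 120 mm from the socket's axis on the robot's side. It does not turn.
- stage: The sliding stage: steel carriage on the rail with an aluminium plate 116 x 80 mm (top 46 mm up), the socket, the ball plunger and the knob arm. Origin on the bench under the socket's axis, axes as slide_base. It slides only along y: starts 0 to 40 mm from the loading end stop (+y, robot's left; y = 150 mm in slide_base), towards the microscope and past it to y = -160 mm. Drag about 1.5 N.
- detent_ball (a joint): Drop in m of the stage's 8 mm ball, pressed by a spring (9 N) on the steel index strip along the rail: 0 riding on the strip, 0.003 at the bottom of the notch. The only notch is a V across the strip, 10 mm wide. Within 4 mm of its middle the ball pulls the stage in with up to 7 N (centring it if let go); as much is needed to push it out again.
- slide_base: Fixed aluminium base plate 160 x 480 x 12 mm with the steel rail on its middle. Origin under its centre on the bench; the rail runs along its y axis, its -x side (with the knob) faces the robot. It may be turned a little.
- microscope: Fixed video microscope, axes as slide_base. Origin on the bench under its lens, on the rail's middle line. Barrel with ring lamp (68 mm wide) 268 to 480 mm above the bench; column 25 mm thick, 510 mm high, 125 mm behind the rail. With the ball in the notch, socket and knob have a y between -8 and +8 mm in this frame: only the click tells where.
- solder_spool: Bystander: spool of solder wire, 58 mm across, 35 mm high, origin under its centre.
- flux_jar: Bystander: small amber jar, 44 mm across, 45 mm high, origin under its centre.
- tip_cleaner: Bystander: black tip-cleaner pot with brass wool, 76 mm across, 57 mm high, origin under its centre.
- tweezers: Bystander: steel tweezers lying flat, 125 mm long, origin under the middle, x along them.
- phone_board: Bystander: circuit board in a flat metal clamp 75 x 130 mm, 17 mm high, origin under its centre.
- screwdriver: Bystander: small screwdriver lying flat, 150 mm long, x along it.

How it is judged:
By the outcome, as a careful person would: the job done as asked, in the order asked, and still so for the second after the job is handed in, while the arm keeps its last pose, push and grip.
It also fails if it takes over 72 s, if anything falls off the work surface, if the arm or the gripper's body presses on something with over 40 N, if the wrist force passes 120 N, or if a joint passes its speed limit or range.

## Working session

There is one attempt and no reset: what is moved stays moved. The work goes in short steps, Python scripts to look and compute and a shell command to move; the robot and the scene stay as the last step left them, time stands still between calls to the robot, and variables do not carry over. Pictures are saved under pics/ and viewed, at most 10 in all, crops included, and the job is handed in when it is done.

```bash
ls; mkdir -p pics; python3 - <<'E'
from station import bot, grab_frame, get_calibration
import cv2
for n in("scene","top"):
    cv2.imwrite(f"pics/{n}0.png",cv2.resize(grab_frame(n),(800,600),interpolation=cv2.INTER_CUBIC)); 
    cv2.imwrite(f"/tmp/{n}0.png",grab_frame(n)); print(get_calibration(n))
print(bot.get_obs())
E
```

```text
pics
{'K': array([[454.59266299,   0.        , 261.81046586],
       [  0.        , 454.59266299, 187.17958049],
       [  0.        ,   0.        ,   1.        ]]), 'rvec': array([ 0.92584721,  2.42887785, -1.10015424]), 'tvec': array([ 0.44093724, -0.17778386,  1.52242446])}
{'K': array([[449.94963098,   0.        , 257.4507341 ],
       [  0.        , 449.94963098, 183.73746332],
       [  0.        ,   0.        ,   1.        ]]), 'rvec': array([ 2.08457876, -2.14829716,  0.19643067]), 'tvec': array([-0.02421829,  0.59242602,  1.42744975])}
{'time_s': 0.2, 'qpos': array([-1.35263417e+00,  1.24296823e-01,  1.65117913e+00, -1.36861162e-05,
        1.36751744e+00, -8.25725914e-02]), 'qd': array([-0.00219143, -0.00198457, -0.0018776 , -0.0017228 , -0.00025594,
        0.00087778]), 'effort': array([ 2.10196645e-04, -4.23615968e+01, -3.65492964e+01, -6.49306844e-05,
        4.83665892e-03, -1.36386305e-05]), 'ee_pos': array([ 0.19244918, -0.6204659 ,  0.24918037]), 'eef_rot': array([ 9.88715662e-01,  1.49802703e-01, -5.41306039e-05, -6.98303353e-04]), 'ft_force': array([ 0.05294381, -0.22561723, -0.05913497]), 'moment': array([ 0.0062444 ,  0.02639534, -0.00892932]), 'grip_force': 0.0, 'finger_gap': 0.9963946051714624}
```

View pics/scene0.png

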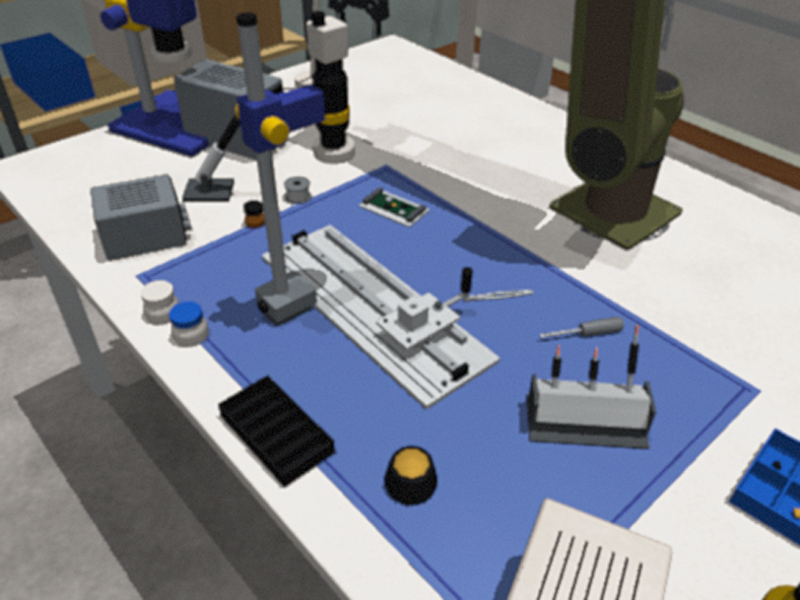

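View pics/top0.png

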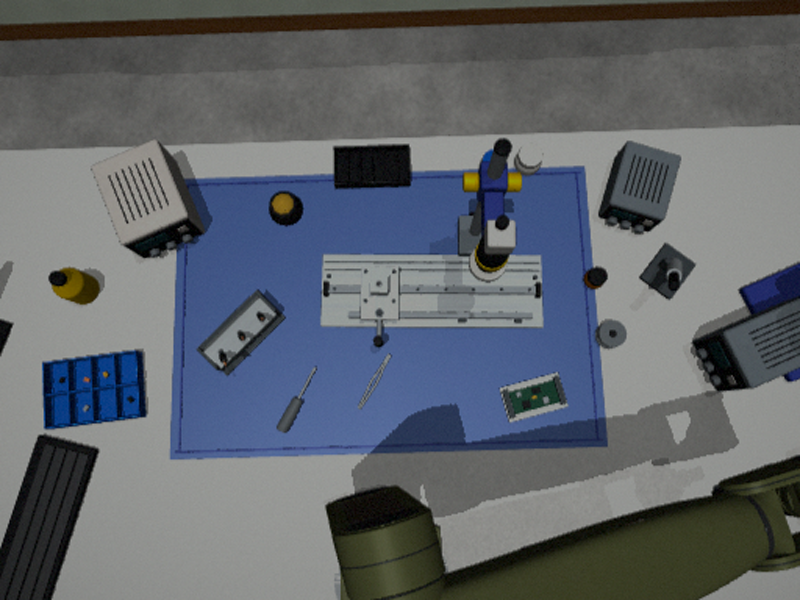

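The scene view shows the long cartridge at (633,345) as the rightmost stick in the rack, the short ones at (595,365) and (557,362), the socket at (410,305) and the knob at (466,280). In the top view the long one is the left stick at (224,355), the socket is at (379,284), the knob at (379,341) and the lens near (490,262). I'll make one crop sheet so I can measure more finely.

```bash
python3 - <<'E'
import cv2,numpy as np
s=cv2.imread('/tmp/scene0.png');t=cv2.imread('/tmp/top0.png')
# crops 80x60 -> 400x300 (x5)
def c(im,x,y): return cv2.resize(im[y:y+60,x:x+80],(400,300),interpolation=cv2.INTER_NEAREST)
def c2(im,x,y): return cv2.resize(im[y:y+75,x:x+100],(400,300),interpolation=cv2.INTER_NEAREST)
cv2.imwrite('pics/crops.png',np.vstack([np.hstack([c2(s,335,205),c(t,120,182)]),np.hstack([c2(s,235,165),c(t,203,165)])]))
E
```

```text
(no output)
```

View pics/crops.png

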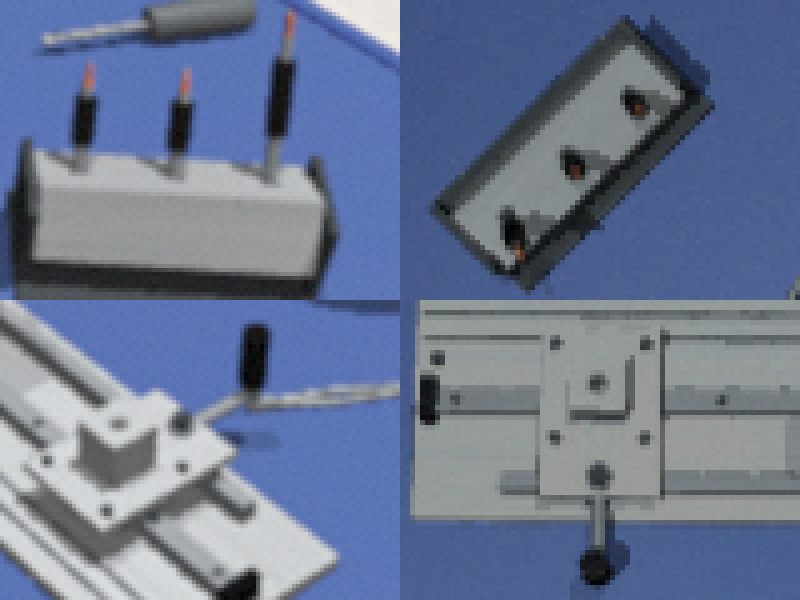

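The crops confirm it: the long stick has its sleeve at native scene ≈(405,230) and its tip at ≈(407,210). In the top view its sleeve is at ≈(222,227). The socket hole is at top (242,181) and scene (264,196), and the knob top is at top (242,218).

```bash
cat > h.py <<'E'
import cv2,numpy as np
from station import bot,grab_frame,get_calibration
from scipy.spatial.transform import Rotation as R
def cam(n):
    c=get_calibration(n);M=cv2.Rodrigues(c['rvec'])[0];return c['K'],M,np.ravel(c['tvec'])
def ray(n,p):
    K,M,t=cam(n);d=M.T@np.linalg.solve(K,[p[0],p[1],1.]);return -M.T@t,d/np.linalg.norm(d)
def plane(n,p,z):
    o,d=ray(n,p);return o+d*(z-o[2])/d[2]
def tri(ps,pt):
    (a,u),(b,v)=ray('scene',ps),ray('top',pt)
    s=np.linalg.lstsq(np.c_[u,-v],b-a,rcond=None)[0];x,y=a+u*s[0],b+v*s[1];return (x+y)/2,np.linalg.norm(x-y)*1e3
def proj(n,X):
    K,M,t=cam(n);q=K@(M@np.asarray(X)+t);return q[:2]/q[2]
def comps(im,mask,box,amin=3):
    x0,y0,x1,y1=box;m=np.zeros(mask.shape,np.uint8);m[y0:y1,x0:x1]=mask[y0:y1,x0:x1]
    n,l,st,c=cv2.connectedComponentsWithStats(m.astype(np.uint8))
    return [(c[i].round(2),st[i].tolist()) for i in range(1,n) if st[i][4]>=amin]
E
python3 - <<'E'
from h import *
s=cv2.imread('/tmp/scene0.png').astype(int);t=cv2.imread('/tmp/top0.png').astype(int)
dark=lambda i:(i.max(2)<60); org=lambda i:(i[...,2]-i[...,0]>30)
print('scene dark',comps(s,dark(s),(350,205,412,242)))
print('scene org',comps(s,org(s),(350,205,412,250)))
print('top dark',comps(t,dark(t),(135,195,175,235)))
print('top org',comps(t,org(t),(135,195,175,240),1))
print('knob top',comps(t,dark(t),(230,205,255,230)),'knob scene',comps(s,dark(s),(285,165,310,200)))
print('hole top',comps(t,t.max(2)<135,(238,177,248,186)),'hole scene',comps(s,s.max(2)<150,(259,192,270,200)))
for n in('scene','top'):print(n,ray(n,(256,192)))
print(plane('top',(242.2,181.2),.082),plane('scene',(264,195.6),.082))
E
```

```text
scene dark [(array([373. , 213.2]), [372, 212, 3, 3, 5]), (array([404.49, 229.31]), [402, 220, 6, 19, 75]), (array([355.57, 234.57]), [354, 229, 5, 12, 44]), (array([379.52, 235.81]), [378, 231, 5, 11, 42])]
scene org [(array([407., 211.]), [407, 209, 1, 5, 5]), (array([356.57, 224.71]), [356, 223, 2, 4, 7]), (array([380.67, 225.83]), [380, 224, 2, 4, 6])]
top dark [(array([173.67, 195.33]), [173, 195, 2, 2, 3]), (array([154.  , 197.25]), [153, 196, 3, 3, 4]), (array([143.95, 206.45]), [138, 199, 14, 15, 20]), (array([166.56, 202.  ]), [165, 200, 5, 5, 16]), (array([156.84, 221.87]), [140, 204, 35, 31, 193]), (array([154.11, 214.28]), [152, 212, 5, 6, 18]), (array([135.8, 214.8]), [135, 214, 3, 3, 5]), (array([138. , 233.5]), [137, 233, 3, 2, 4])]
top org [(array([167. , 203.5]), [167, 203, 1, 2, 2]), (array([155. , 215.5]), [155, 215, 1, 2, 2]), (array([143.5, 232. ]), [143, 231, 2, 3, 4])]
knob top [(array([241.94, 218.08]), [239, 215, 7, 7, 36])] knob scene [(array([298.02, 179.12]), [295, 172, 7, 16, 82])]
hole top [(array([242.  , 181.35]), [240, 179, 5, 5, 17])] hole scene [(array([264. , 195.5]), [263, 195, 3, 2, 6])]
scene (array([1.19263266, 0.6301652 , 0.8510747 ]), array([-0.50506403, -0.55428868, -0.66156964]))
top (array([ 0.30684226, -0.04921968,  1.51413115]), array([ 0.17374551,  0.0086193 , -0.98475287]))
[0.59650389 0.00710456 0.082     ] [0.59935132 0.00939081 0.082     ]
```

```bash
python3 - <<'E'
from h import *
s=cv2.imread('/tmp/scene0.png').astype(int);t=cv2.imread('/tmp/top0.png').astype(int)
td=comps(t,t.max(2)<60,(139,223,147,232));print(td)
L,e=tri((404.5,229.3),td[0][0]);print('long sleeve c',L,e)
LT,e=tri((407.,211.),(143.5,232.));print('long tip',LT,e)
A,e=tri((379.5,235.8),(154.1,214.3));print('A',A,e)
B,e=tri((355.57,234.57),(166.56,202.));print('B',B,e)
TA,e=tri((380.67,225.8),(155,215.5));print('TA',TA,e)
TB,e=tri((356.57,224.7),(167,203.5));print('TB',TB,e)
r=A-B;print('AB',np.linalg.norm(r),r,'dir',np.arctan2(r[1],r[0]))
r[2]=0;r/=np.linalg.norm(r);x=np.array([r[1],-r[0],0]); x=x if x[0]>0 else -x  # rack +x
a=np.array([0,0,np.cos(.45)])-x*np.sin(.45);print('rack x',x,'axis',a)
for n,p,l in(('L',L,89),('LT',LT,133),('A',A,69),('B',B,69)):
    print(n,'mouth',p-a*(l-38)/1e3)
print('measured axis',(LT-L)/np.linalg.norm(LT-L),np.linalg.norm(LT-L))
K,e=tri((298.02,179.12),(241.94,218.08));print('knob',K,e,plane('top',(241.94,218.08),.085))
S,e=tri((264,195.5),(242.,181.35));print('sock',S,e); d=K-S;print(d,np.hypot(d[0],d[1]),np.arctan2(-d[1],-d[0]))
# base plate edges yaw : rail end caps
for n,b in(('top',(205,170,216,195)),('top',(338,170,350,195))):
    c=comps(t,t.max(2)<60,b);print([(q[0],plane('top',q[0],.03)) for q in c])
E
```

```text
[(array([142.39, 227.96]), [140, 224, 7, 8, 28])]
long sleeve c [0.45177391 0.32348763 0.10434441] 0.9130522391822575
long tip [0.43562958 0.30956424 0.14207286] 0.1927712842535185
A [0.49630202 0.29082144 0.08764349] 0.08293378731457755
B [0.53480637 0.25153551 0.08728438] 0.25982266116440356
TA [0.48921613 0.2830643  0.10981552] 0.8964953411232149
TB [0.52691974 0.2448239  0.1091252 ] 1.341422701018667
AB 0.05500998631836066 [-0.03850436  0.03928593  0.00035911] dir 2.346147634377409
rack x [0.71417517 0.69996701 0.        ] axis [-0.31064159 -0.30446153  0.9004471 ]
L mouth [0.46761663 0.33901517 0.05842161]
LT mouth [0.46514053 0.33848809 0.05653038]
A mouth [0.50593191 0.30025975 0.05972963]
B mouth [0.54443626 0.26097382 0.05937052]
measured axis [-0.37254561 -0.32129543  0.8706199 ] 0.04333515481169561
knob [0.47734355 0.0114004  0.0712104 ] 0.7674142435546127 [0.47595427 0.01052609 0.085     ]
sock [0.59686958 0.00749452 0.07948644] 0.9935052872620959
[-0.11952603  0.00390588 -0.00827604] 0.11958983283601812 -0.03266643785385497
[(array([208.3 , 184.67]), array([0.59867935, 0.12343132, 0.03      ]))]
[(array([341.5, 177.5]), array([ 0.60928497, -0.32507358,  0.03      ])), (array([344.  , 185.18]), array([ 0.58276596, -0.33172951,  0.03      ]))]
```

The geometry agrees with what was given: hole spacing is 55.0 mm, mouth height 59 mm, and socket to knob 119.6 mm. The stage yaw is −0.034 rad both from the knob and from the rail caps. I'll move off now, keeping close to the robot and away from the microscope.

```bash

python3 -m creep '[{"dx":0.278,"dy":-0.3675},{"dx":0.278,"dy":-0.3675},{"dx":0.278,"dy":-0.3675},{"dx":0.278,"dy":-0.3675},{"dx":0.278,"dy":-0.3675}]' >/dev/null
python3 -m creep '[{"dx":0.278,"dy":-0.3675},{"dx":0.278,"dy":-0.3675},{"dx":0.278,"dy":-0.3675},{"dx":0.278,"dy":-0.3675},{"dx":0.278,"dy":-0.3675}]' 
python3 -m creep '[{"dx":0.278,"dy":-0.3675},{"dx":0.278,"dy":-0.3675},{"dx":0.278,"dy":-0.3675},{"dx":0.278,"dy":-0.3675},{"dx":0.278,"dy":-0.3675}]' >/dev/null
python3 -m creep '[{"dx":0.166,"dy":-0.416},{"dx":0.166,"dy":-0.416},{"dx":0.166,"dy":-0.416},{"dx":0.166,"dy":-0.416}]' >/dev/null
python3 -m creep '[{"dx":0.166,"dy":-0.416},{"dx":0.166,"dy":-0.416},{"dx":0.166,"dy":-0.416},{}]'
cat >> h.py <<'E'
def frame(z,y):
    z=np.array(z,float)/np.linalg.norm(z);y=np.array(y,float);y-=z*(y@z);y/=np.linalg.norm(y);return np.c_[np.cross(y,z),y,z]
def togo(P,M):
    "shift (in tool axes now, in shares) and turn (shares) from the measured pose to the target; and the shift in target axes"
    o=bot.get_obs();C=R.from_quat(o['eef_rot']).as_matrix();d=np.array(P)-o['ee_pos']
    w=R.from_matrix(C.T@M).as_rotvec()/(np.pi/2)
    print('t %.2f pos'%o['time_s'],o['ee_pos'].round(4),'F',o['ft_force'].round(1),'gap %.3f grip %.1f'%(o['finger_gap'],o['grip_force']))
    print(' shift now-axes',(C.T@d/.08).round(4),'| target-axes',(M.T@d/.08).round(4),'| turn',w.round(4),'| len mm %.1f'%(1e3*np.linalg.norm(d)))
ax=np.array([-.31064,-.30446,.90045]);mouth=np.array([.4670,.3393,.0590]);rx=np.array([.7142,.7,0])
MR=frame(-ax,rx)
def PL(l): return mouth+ax*(l-.038)
E
python3 -c "
from h import *
togo(PL(.215),MR);print(PL(.215),bot.get_obs()['qpos'].round(2))"
```

```text
t 0.20 pos [ 0.1924 -0.6205  0.2492] F [ 0.1 -0.2 -0.1] gap 0.996 grip 0.0
 shift now-axes [  5.9757 -10.0017   0.3996] | target-axes [6.1657 8.7346 4.6468] | turn [-0.1788  0.2912 -1.2768] | len mm 932.6
[0.41201672 0.28541058 0.21837965] [-1.35  0.12  1.65 -0.    1.37 -0.08]schema error: expected keys dx, dy, dz, wx, wy, wz, gripper
schema error: expected keys dx, dy, dz, wx, wy, wz, gripper
schema error: expected keys dx, dy, dz, wx, wy, wz, gripper
schema error: expected keys dx, dy, dz, wx, wy, wz, gripper
schema error: expected keys dx, dy, dz, wx, wy, wz, gripper
```

All seven keys are required in every row, so I'll type them out in full.

```bash

python3 -m creep '[{"dx":0.278,"dy":-0.3675,"dz":0,"wx":0,"wy":0,"wz":0,"gripper":-1},{"dx":0.278,"dy":-0.3675,"dz":0,"wx":0,"wy":0,"wz":0,"gripper":-1},{"dx":0.278,"dy":-0.3675,"dz":0,"wx":0,"wy":0,"wz":0,"gripper":-1},{"dx":0.278,"dy":-0.3675,"dz":0,"wx":0,"wy":0,"wz":0,"gripper":-1},{"dx":0.278,"dy":-0.3675,"dz":0,"wx":0,"wy":0,"wz":0,"gripper":-1}]'
python3 -m creep '[{"dx":0.278,"dy":-0.3675,"dz":0,"wx":0,"wy":0,"wz":0,"gripper":-1},{"dx":0.278,"dy":-0.3675,"dz":0,"wx":0,"wy":0,"wz":0,"gripper":-1},{"dx":0.278,"dy":-0.3675,"dz":0,"wx":0,"wy":0,"wz":0,"gripper":-1},{"dx":0.278,"dy":-0.3675,"dz":0,"wx":0,"wy":0,"wz":0,"gripper":-1},{"dx":0.278,"dy":-0.3675,"dz":0,"wx":0,"wy":0,"wz":0,"gripper":-1}]' >/dev/null
python3 -m creep '[{"dx":0.278,"dy":-0.3675,"dz":0,"wx":0,"wy":0,"wz":0,"gripper":-1},{"dx":0.278,"dy":-0.3675,"dz":0,"wx":0,"wy":0,"wz":0,"gripper":-1},{"dx":0.278,"dy":-0.3675,"dz":0,"wx":0,"wy":0,"wz":0,"gripper":-1},{"dx":0.278,"dy":-0.3675,"dz":0,"wx":0,"wy":0,"wz":0,"gripper":-1},{"dx":0.278,"dy":-0.3675,"dz":0,"wx":0,"wy":0,"wz":0,"gripper":-1}]'
python3 -m creep '[{"dx":0.166,"dy":-0.416,"dz":0,"wx":0,"wy":0,"wz":0,"gripper":-1},{"dx":0.166,"dy":-0.416,"dz":0,"wx":0,"wy":0,"wz":0,"gripper":-1},{"dx":0.166,"dy":-0.416,"dz":0,"wx":0,"wy":0,"wz":0,"gripper":-1},{"dx":0.166,"dy":-0.416,"dz":0,"wx":0,"wy":0,"wz":0,"gripper":-1}]' >/dev/null
python3 -m creep '[{"dx":0.166,"dy":-0.416,"dz":0,"wx":0,"wy":0,"wz":0,"gripper":-1},{"dx":0.166,"dy":-0.416,"dz":0,"wx":0,"wy":0,"wz":0,"gripper":-1},{"dx":0.166,"dy":-0.416,"dz":0,"wx":0,"wy":0,"wz":0,"gripper":-1},{"dx":0,"dy":0,"dz":0,"wx":0,"wy":0,"wz":0,"gripper":-1}]' >/dev/null
python3 -c "
from h import *
togo(PL(.215),MR);print(bot.get_obs()['qpos'].round(2))"
```

```text
time_s: 0.62
ee_pos: [0.2554, -0.4458, 0.2496]
eef_rot: [0.989, 0.15, 0.0, -0.0]
ft_force: [0.6, 0.8, 0.7]
finger_gap: 1.002
grip_force: 0.0
time_s: 1.45
ee_pos: [0.3806, -0.099, 0.2501]
eef_rot: [0.989, 0.15, 0.0, 0.0]
ft_force: [0.9, -1.7, 1.0]
finger_gap: 1.002
grip_force: 0.0
t 2.12 pos [0.3997 0.154  0.25  ] F [-0.3 -0.8  0.8] gap 1.000 grip 0.0
 shift now-axes [ 0.6437 -1.5177  0.3994] | target-axes [1.0654 0.9617 0.904 ] | turn [-0.1797  0.2896 -1.2726] | len mm 135.7
[ 0.24 -0.4   2.12  0.    1.42  1.5 ]
```

```bash

python3 -m creep '[{"dx":0,"dy":0,"dz":0,"wx":-0.0106,"wy":0.017,"wz":-0.0749,"gripper":-1},{"dx":0,"dy":0,"dz":0,"wx":-0.0106,"wy":0.017,"wz":-0.0749,"gripper":-1},{"dx":0,"dy":0,"dz":0,"wx":-0.0106,"wy":0.017,"wz":-0.0749,"gripper":-1},{"dx":0,"dy":0,"dz":0,"wx":-0.0106,"wy":0.017,"wz":-0.0749,"gripper":-1},{"dx":0,"dy":0,"dz":0,"wx":-0.0106,"wy":0.017,"wz":-0.0749,"gripper":-1}]' >/dev/null
python3 -m creep '[{"dx":0,"dy":0,"dz":0,"wx":-0.0106,"wy":0.017,"wz":-0.0749,"gripper":-1},{"dx":0,"dy":0,"dz":0,"wx":-0.0106,"wy":0.017,"wz":-0.0749,"gripper":-1},{"dx":0,"dy":0,"dz":0,"wx":-0.0106,"wy":0.017,"wz":-0.0749,"gripper":-1},{"dx":0,"dy":0,"dz":0,"wx":-0.0106,"wy":0.017,"wz":-0.0749,"gripper":-1},{"dx":0,"dy":0,"dz":0,"wx":-0.0106,"wy":0.017,"wz":-0.0749,"gripper":-1}]' >/dev/null
python3 -m creep '[{"dx":0,"dy":0,"dz":0,"wx":-0.0106,"wy":0.017,"wz":-0.0749,"gripper":-1},{"dx":0,"dy":0,"dz":0,"wx":-0.0106,"wy":0.017,"wz":-0.0749,"gripper":-1},{"dx":0,"dy":0,"dz":0,"wx":-0.0106,"wy":0.017,"wz":-0.0749,"gripper":-1},{"dx":0,"dy":0,"dz":0,"wx":-0.0106,"wy":0.017,"wz":-0.0749,"gripper":-1},{"dx":0,"dy":0,"dz":0,"wx":-0.0106,"wy":0.017,"wz":-0.0749,"gripper":-1}]' >/dev/null
python3 -m creep '[{"dx":0,"dy":0,"dz":0,"wx":-0.0106,"wy":0.017,"wz":-0.0749,"gripper":-1},{"dx":0,"dy":0,"dz":0,"wx":-0.0106,"wy":0.017,"wz":-0.0749,"gripper":-1},{"dx":0.266,"dy":0.24,"dz":0.226,"wx":0,"wy":0,"wz":0,"gripper":-1},{"dx":0.266,"dy":0.24,"dz":0.226,"wx":0,"wy":0,"wz":0,"gripper":-1},{"dx":0.266,"dy":0.24,"dz":0.226,"wx":0,"wy":0,"wz":0,"gripper":-1}]' >/dev/null
python3 -m creep '[{"dx":0.266,"dy":0.24,"dz":0.226,"wx":0,"wy":0,"wz":0,"gripper":-1},{"dx":0,"dy":0,"dz":0,"wx":0,"wy":0,"wz":0,"gripper":-1},{"dx":0,"dy":0,"dz":0,"wx":0,"wy":0,"wz":0,"gripper":-1}]' 
python3 -c "
from h import *
togo(PL(.095),MR);print(bot.get_obs()['qpos'].round(2))
print(bot.get_obs()['eef_rot'])"
```

```text
time_s: 4.03
ee_pos: [0.4125, 0.2811, 0.2166]
eef_rot: [0.379, 0.899, 0.203, 0.087]
ft_force: [-0.3, 0.1, 0.9]
finger_gap: 0.998
grip_force: 0.0
t 4.03 pos [0.4125 0.2811 0.2166] F [-0.3  0.1  0.9] gap 0.998 grip 0.0
 shift now-axes [0.0484 0.0469 1.4943] | target-axes [0.0431 0.04   1.4947] | turn [-0.003   0.0022 -0.0011] | len mm 119.7
[ 0.41 -0.46  2.26  0.19  0.93 -0.44]
[0.37887069 0.89871723 0.20300069 0.08691985]
```

```bash

python3 -m creep '[{"dx":0.047,"dy":0.045,"dz":0.2,"wx":-0.003,"wy":0.002,"wz":-0.001,"gripper":-1},{"dx":0,"dy":0,"dz":0.25,"wx":0,"wy":0,"wz":0,"gripper":-1},{"dx":0,"dy":0,"dz":0,"wx":0,"wy":0,"wz":0,"gripper":-1}]' >/dev/null
python3 -c "
from h import *
togo(PL(.095),MR);cv2.imwrite('pics/pre.png',np.hstack([cv2.resize(grab_frame('scene')[150:270,330:450],(400,400)),cv2.resize(grab_frame('top')[150:270,90:210],(400,400))]))"
```

```text
t 4.28 pos [0.4235 0.2947 0.1839] F [-0.6 -0.6 -1.7] gap 1.000 grip 0.0
 shift now-axes [0.0199 0.0243 1.0314] | target-axes [0.0183 0.0222 1.0315] | turn [-0.0014  0.001  -0.0027] | len mm 82.6
```

View pics/pre.png

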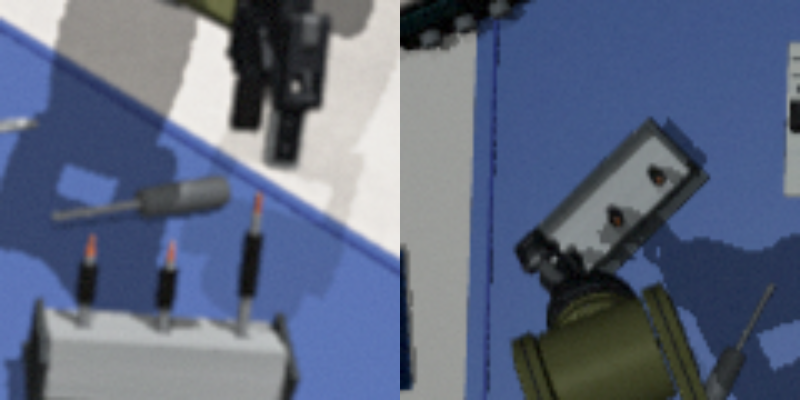

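The open fingers, at about (245,125) and (285,160) in the left panel, straddle the long stick's line, with its tip at (258,195). I'll descend along the stick.

```bash

python3 -m creep '[{"dx":0.019,"dy":0.023,"dz":0.2,"wx":0,"wy":0,"wz":-0.002,"gripper":-1},{"dx":0,"dy":0,"dz":0.2,"wx":0,"wy":0,"wz":0,"gripper":-1},{"dx":0,"dy":0,"dz":0.2,"wx":0,"wy":0,"wz":0,"gripper":-1},{"dx":0,"dy":0,"dz":0.2,"wx":0,"wy":0,"wz":0,"gripper":-1},{"dx":0,"dy":0,"dz":0.2,"wx":0,"wy":0,"wz":0,"gripper":-1}]' 
python3 -m creep '[{"dx":0,"dy":0,"dz":0,"wx":0,"wy":0,"wz":0,"gripper":-1},{"dx":0,"dy":0,"dz":0,"wx":0,"wy":0,"wz":0,"gripper":-1}]' >/dev/null
python3 -c "
from h import *
togo(PL(.095),MR)"
```

```text
time_s: 4.8
ee_pos: [0.4509, 0.3224, 0.1174]
eef_rot: [0.378, 0.898, 0.208, 0.089]
ft_force: [0.6, -0.1, 0.9]
finger_gap: 1.001
grip_force: 0.0
t 4.97 pos [0.4499 0.3221 0.1165] F [-0.3 -0.2 -0.1] gap 1.003 grip 0.0
 shift now-axes [ 0.0038 -0.0396  0.0665] | target-axes [ 0.0037 -0.0394  0.0666] | turn [ 0.0017  0.0016 -0.0002] | len mm 6.2
```

```bash

python3 -m creep '[{"dx":0.004,"dy":-0.04,"dz":0.066,"wx":0,"wy":0,"wz":0,"gripper":-1},{"dx":0,"dy":0,"dz":0,"wx":0,"wy":0,"wz":0,"gripper":-1},{"dx":0,"dy":0,"dz":0,"wx":0,"wy":0,"wz":0,"gripper":0.3}]' 20 >/dev/null
python3 -c "
from h import *
togo(PL(.095),MR)"
python3 -m creep '[{"dx":0,"dy":0,"dz":0,"wx":0,"wy":0,"wz":0,"gripper":1},{"dx":0,"dy":0,"dz":0,"wx":0,"wy":0,"wz":0,"gripper":1},{"dx":0,"dy":0,"dz":0,"wx":0,"wy":0,"wz":0,"gripper":1},{"dx":0,"dy":0,"dz":0,"wx":0,"wy":0,"wz":0,"gripper":1},{"dx":0,"dy":0,"dz":0,"wx":0,"wy":0,"wz":0,"gripper":1}]' 20 
python3 -m creep '[{"dx":0,"dy":0,"dz":0,"wx":0,"wy":0,"wz":0,"gripper":1},{"dx":0,"dy":0,"dz":0,"wx":0,"wy":0,"wz":0,"gripper":1},{"dx":0,"dy":0,"dz":0,"wx":0,"wy":0,"wz":0,"gripper":1},{"dx":0,"dy":0,"dz":0,"wx":0,"wy":0,"wz":0,"gripper":1},{"dx":0,"dy":0,"dz":0,"wx":0,"wy":0,"wz":0,"gripper":1}]' 20 
python3 -c "
from h import *
togo(PL(.095),MR)"
```

```text
t 5.22 pos [0.4491 0.3224 0.1105] F [1.5 0.1 0.7] gap 0.884 grip 0.0
 shift now-axes [-0.0055 -0.0033  0.0012] | target-axes [-0.0055 -0.0033  0.0012] | turn [0.0025 0.0016 0.0002] | len mm 0.5
time_s: 5.63
ee_pos: [0.4491, 0.3226, 0.1099]
eef_rot: [0.377, 0.898, 0.207, 0.088]
ft_force: [-0.3, 0.8, 1.6]
finger_gap: 0.142
grip_force: 16.1
time_s: 6.05
ee_pos: [0.4491, 0.3226, 0.1098]
eef_rot: [0.377, 0.898, 0.207, 0.088]
ft_force: [-0.6, -0.8, 2.2]
finger_gap: 0.146
grip_force: 21.0
t 6.05 pos [0.4491 0.3226 0.1098] F [-0.6 -0.8  2.2] gap 0.146 grip 21.0
 shift now-axes [-0.0081 -0.0008 -0.0071] | target-axes [-0.0081 -0.0008 -0.0071] | turn [0.0019 0.0014 0.0002] | len mm 0.9
```

It's gripped: the opening is 12.4 mm on the 13 mm sleeve, with almost no side force. I'll draw it out along its axis.

```bash

python3 -m creep '[{"dx":0,"dy":0,"dz":0,"wx":0,"wy":0,"wz":0,"gripper":1},{"dx":0,"dy":0,"dz":-0.12,"wx":0,"wy":0,"wz":0,"gripper":1},{"dx":0,"dy":0,"dz":-0.2,"wx":0,"wy":0,"wz":0,"gripper":1},{"dx":0,"dy":0,"dz":-0.2,"wx":0,"wy":0,"wz":0,"gripper":1}]' 35
python3 -m creep '[{"dx":0,"dy":0,"dz":-0.3,"wx":0,"wy":0,"wz":0,"gripper":1},{"dx":0,"dy":0,"dz":-0.3,"wx":0,"wy":0,"wz":0,"gripper":1},{"dx":0,"dy":0,"dz":-0.3,"wx":0,"wy":0,"wz":0,"gripper":1},{"dx":0,"dy":0,"dz":0,"wx":0,"wy":0,"wz":0,"gripper":1},{"dx":0,"dy":0,"dz":0,"wx":0,"wy":0,"wz":0,"gripper":1}]'
cat >> h.py <<'E'
yaw=-.034;sx=np.array([np.cos(yaw),np.sin(yaw),0]);sy=np.array([-np.sin(yaw),np.cos(yaw),0])
MV=frame([0,0,-1],sy);sock=np.array([.5975,.0080,.082])
E
python3 -c "
from h import *
togo([.5975,.008,.235],MV);print(bot.get_obs()['qpos'].round(2))
print('lens',plane('top',(313.6,171.5),.268),plane('top',(313.6,171.5),.3))"
```

```text
time_s: 6.38
ee_pos: [0.4355, 0.3096, 0.1475]
eef_rot: [0.378, 0.898, 0.206, 0.088]
ft_force: [0.0, -0.1, 0.3]
finger_gap: 0.138
grip_force: 34.4
time_s: 6.8
ee_pos: [0.4137, 0.2879, 0.2138]
eef_rot: [0.377, 0.898, 0.208, 0.089]
ft_force: [-0.1, 0.1, -0.8]
finger_gap: 0.138
grip_force: 34.5
t 6.80 pos [0.4137 0.2879 0.2138] F [-0.1  0.1 -0.8] gap 0.138 grip 34.5
 shift now-axes [-4.1085 -0.6124 -0.5793] | target-axes [-2.4146 -3.4192 -0.2644] | turn [ 0.2753  0.1127 -0.4763] | len mm 335.5
[ 0.43 -0.45  2.26  0.19  0.91 -0.43]
lens [ 0.58059225 -0.20311232  0.268     ] [ 0.57356249 -0.19916043  0.3       ]
```

```bash

python3 -m creep '[{"dx":0,"dy":0,"dz":-0.03,"wx":0.0344,"wy":0.0141,"wz":-0.0595,"gripper":1},{"dx":0,"dy":0,"dz":-0.03,"wx":0.0344,"wy":0.0141,"wz":-0.0595,"gripper":1},{"dx":0,"dy":0,"dz":-0.03,"wx":0.0344,"wy":0.0141,"wz":-0.0595,"gripper":1},{"dx":0,"dy":0,"dz":-0.03,"wx":0.0344,"wy":0.0141,"wz":-0.0595,"gripper":1},{"dx":0,"dy":0,"dz":-0.03,"wx":0.0344,"wy":0.0141,"wz":-0.0595,"gripper":1}]' >/dev/null
python3 -m creep '[{"dx":0,"dy":0,"dz":-0.03,"wx":0.0344,"wy":0.0141,"wz":-0.0595,"gripper":1},{"dx":0,"dy":0,"dz":-0.03,"wx":0.0344,"wy":0.0141,"wz":-0.0595,"gripper":1},{"dx":0,"dy":0,"dz":-0.03,"wx":0.0344,"wy":0.0141,"wz":-0.0595,"gripper":1},{"dx":0,"dy":0,"dz":0,"wx":0,"wy":0,"wz":0,"gripper":1}]' >/dev/null
python3 -m creep '[{"dx":-0.26,"dy":-0.37,"dz":0,"wx":0,"wy":0,"wz":0,"gripper":1},{"dx":-0.26,"dy":-0.37,"dz":0,"wx":0,"wy":0,"wz":0,"gripper":1},{"dx":-0.26,"dy":-0.37,"dz":0,"wx":0,"wy":0,"wz":0,"gripper":1},{"dx":-0.26,"dy":-0.37,"dz":0,"wx":0,"wy":0,"wz":0,"gripper":1},{"dx":-0.26,"dy":-0.37,"dz":0,"wx":0,"wy":0,"wz":0,"gripper":1}]' >/dev/null
python3 -m creep '[{"dx":-0.26,"dy":-0.37,"dz":0,"wx":0,"wy":0,"wz":0,"gripper":1},{"dx":-0.26,"dy":-0.37,"dz":0,"wx":0,"wy":0,"wz":0,"gripper":1},{"dx":-0.26,"dy":-0.37,"dz":0,"wx":0,"wy":0,"wz":0,"gripper":1},{"dx":0,"dy":0,"dz":0,"wx":0,"wy":0,"wz":0,"gripper":1}]' >/dev/null
python3 -c "
from h import *
togo([.5975,.008,.235],MV);print(bot.get_obs()['qpos'].round(2))"
```

```text
t 8.30 pos [0.5703 0.0372 0.2283] F [-0.1 -0.1  0.1] gap 0.145 grip 34.5
 shift now-axes [-0.355  -0.3511 -0.0843] | target-axes [-0.3526 -0.3535 -0.0839] | turn [-0.0016 -0.0023 -0.0048] | len mm 40.5
[-0.03 -0.03  1.85 -0.    1.33 -1.56]
```

```bash

python3 -m creep '[{"dx":-0.18,"dy":-0.18,"dz":0,"wx":-0.001,"wy":-0.002,"wz":-0.004,"gripper":1},{"dx":-0.175,"dy":-0.172,"dz":0,"wx":0,"wy":0,"wz":0,"gripper":1},{"dx":0,"dy":0,"dz":0,"wx":0,"wy":0,"wz":0,"gripper":1},{"dx":0,"dy":0,"dz":0,"wx":0,"wy":0,"wz":0,"gripper":1}]' >/dev/null
python3 -c "
from h import *
togo([.5975,.008,.225],MV)
s=grab_frame('scene');t=grab_frame('top');cv2.imwrite('/tmp/s1.png',s);cv2.imwrite('/tmp/t1.png',t)
print(proj('scene',[.5975,.008,.082]),proj('scene',[.5975,.008,.13]),proj('top',[.5975,.008,.082]))
cv2.imwrite('pics/above.png',np.hstack([cv2.resize(s[130:220,220:310],(400,400),interpolation=cv2.INTER_NEAREST),cv2.resize(t[135:225,197:287],(400,400),interpolation=cv2.INTER_NEAREST)]))"
```

```text
t 8.63 pos [0.5955 0.0126 0.2283] F [-0.3 -0.4 -0.1] gap 0.143 grip 34.5
 shift now-axes [-0.0265 -0.0573  0.0415] | target-axes [-0.0266 -0.0572  0.0417] | turn [ 0.0008 -0.0016  0.0022] | len mm 6.0
[264.16774205 195.00467689] [264.63448561 180.51777137] [241.91758526 180.90792313]
```

View pics/above.png

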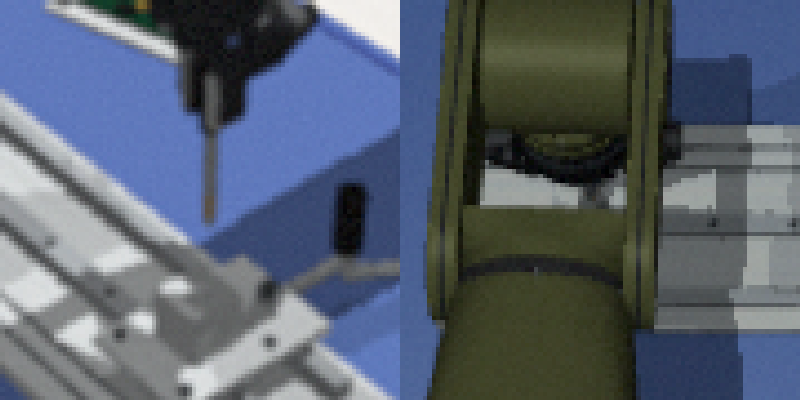

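The stick hangs vertical, with its end at scene (267.0,180), left of and above the socket, as commanded (we're still about 5 mm off). I'll use that end to check the camera against the arm.

```bash
python3 -c "
from h import *
s=cv2.imread('/tmp/s1.png').astype(int)
for r in range(156,184,2):
    row=s[r,258:276]; print(r,(row[:,0]-row[:,2]).tolist())
o=bot.get_obs()['ee_pos'];Z=R.from_quat(bot.get_obs()['eef_rot']).as_matrix()[:,2]
for l in(.095,.06,.03,.0): print(proj('scene',o+Z*(.0955-l)).round(2))
print('tilt',Z.round(4)); J=[(proj('scene',sock+e)-proj('scene',sock)).round(2) for e in np.eye(3)*.01];print(J)
"
```

```text
156 [92, 92, 94, 90, 85, 87, 64, 24, -1, 2, -3, 0, 1, 10, 26, 43, 66, 85]
158 [90, 93, 90, 92, 94, 92, 71, 36, 3, -4, -1, 17, 49, 66, 83, 89, 92, 93]
160 [92, 91, 93, 92, 92, 94, 91, 64, 27, 2, 29, 75, 93, 94, 93, 92, 91, 91]
162 [92, 92, 90, 93, 93, 94, 89, 69, 25, 0, 29, 77, 94, 93, 93, 92, 93, 92]
164 [92, 91, 92, 92, 92, 97, 88, 64, 24, -1, 30, 74, 91, 94, 90, 92, 92, 92]
166 [91, 92, 91, 91, 93, 95, 91, 59, 14, 1, 30, 76, 91, 95, 92, 92, 92, 93]
168 [91, 92, 91, 94, 93, 96, 91, 58, 14, 6, 39, 80, 93, 95, 94, 93, 93, 94]
170 [92, 92, 92, 91, 93, 94, 89, 57, 13, 5, 41, 80, 92, 89, 94, 91, 93, 93]
172 [92, 91, 94, 91, 92, 94, 91, 57, 13, 5, 41, 80, 94, 96, 92, 92, 91, 90]
174 [91, 92, 92, 92, 92, 95, 88, 41, -12, -14, 35, 77, 94, 93, 92, 92, 91, 94]
176 [93, 93, 92, 93, 91, 93, 90, 42, -16, -12, 36, 79, 91, 95, 94, 92, 94, 90]
178 [94, 96, 93, 91, 93, 92, 87, 46, -12, -7, 51, 84, 94, 95, 91, 81, 72, 61]
180 [49, 76, 90, 97, 93, 94, 92, 73, 47, 55, 79, 90, 87, 80, 70, 58, 54, 54]
182 [7, 16, 34, 58, 85, 95, 96, 95, 90, 86, 70, 61, 56, 55, 57, 54, 56, 52]
[267.98 148.8 ]
[267.58 160.76]
[267.25 170.62]
[266.93 180.13]
tilt [-0.0019  0.0011 -1.    ]
[array([-2.92,  1.73]), array([2.67, 1.99]), array([ 0.1 , -2.95])]
```

The camera and arm agree to about 2 mm, and the hole and stick columns call for the same shift that I had planned. I'll align and lower it to just above the mouth.

```bash

python3 -m creep '[{"dx":-0.027,"dy":-0.057,"dz":0.1,"wx":0.001,"wy":-0.002,"wz":0.002,"gripper":1},{"dx":0,"dy":0,"dz":0.2,"wx":0,"wy":0,"wz":0,"gripper":1},{"dx":0,"dy":0,"dz":0.2,"wx":0,"wy":0,"wz":0,"gripper":1},{"dx":0,"dy":0,"dz":0,"wx":0,"wy":0,"wz":0,"gripper":1},{"dx":0,"dy":0,"dz":0,"wx":0,"wy":0,"wz":0,"gripper":1}]' >/dev/null
python3 -c "
from h import *
togo([.5975,.008,.1835],MV)
s=grab_frame('scene');cv2.imwrite('/tmp/s2.png',s)
cv2.imwrite('pics/low.png',np.hstack([cv2.resize(i[165:215,240:290],(400,400),interpolation=cv2.INTER_CUBIC) for i in(s,cv2.imread('/tmp/scene0.png'))]))"
```

```text
t 9.15 pos [0.597  0.0087 0.1884] F [ 0.4  0.8 -0.9] gap 0.140 grip 34.5
 shift now-axes [-0.0063 -0.0087  0.0612] | target-axes [-0.0063 -0.0087  0.0612] | turn [-0.0007 -0.      0.0022] | len mm 5.0
```

View pics/low.png

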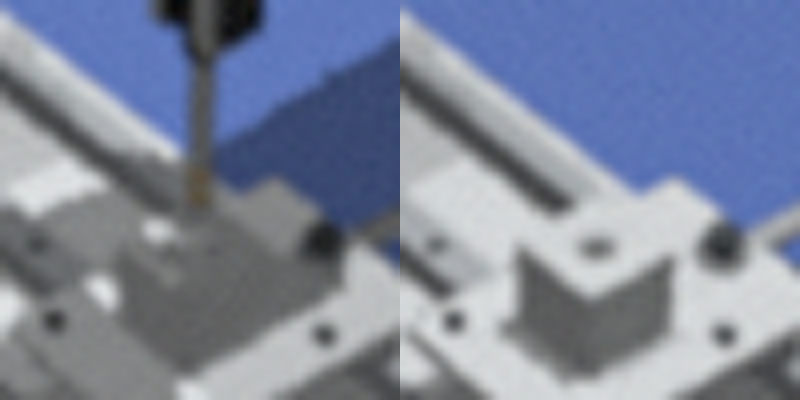

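The stick's end at (198,208) in the left panel is in line with the hole column at (197,247) in the right panel. I'll insert slowly by feel.

```bash

python3 -m creep '[{"dx":-0.006,"dy":-0.009,"dz":0.06,"wx":0,"wy":0,"wz":0,"gripper":1},{"dx":0,"dy":0,"dz":0.05,"wx":0,"wy":0,"wz":0,"gripper":1},{"dx":0,"dy":0,"dz":0.05,"wx":0,"wy":0,"wz":0,"gripper":1}]'
python3 -m creep '[{"dx":0,"dy":0,"dz":0.025,"wx":0,"wy":0,"wz":0,"gripper":1},{"dx":0,"dy":0,"dz":0,"wx":0,"wy":0,"wz":0,"gripper":1}]'
```

```text
time_s: 9.45
ee_pos: [0.5992, 0.0075, 0.1777]
eef_rot: [0.015, 1.0, -0.001, 0.002]
ft_force: [0.0, 0.6, -0.5]
finger_gap: 0.142
grip_force: 34.5
time_s: 9.62
ee_pos: [0.5984, 0.0075, 0.1745]
eef_rot: [0.015, 1.0, -0.001, 0.001]
ft_force: [-0.3, -1.7, -0.0]
finger_gap: 0.139
grip_force: 34.5
```

```bash

python3 -m creep '[{"dx":0,"dy":0,"dz":0.03,"wx":0,"wy":0,"wz":0,"gripper":1},{"dx":0,"dy":0,"dz":0.03,"wx":0,"wy":0,"wz":0,"gripper":1},{"dx":0,"dy":0,"dz":0,"wx":0,"wy":0,"wz":0,"gripper":1}]'
python3 -m creep '[{"dx":0,"dy":0,"dz":0.02,"wx":0,"wy":0,"wz":0,"gripper":1},{"dx":0,"dy":0,"dz":0,"wx":0,"wy":0,"wz":0,"gripper":1}]'
```

```text
time_s: 9.87
ee_pos: [0.5984, 0.0076, 0.1699]
eef_rot: [0.015, 1.0, -0.001, 0.001]
ft_force: [-0.5, 0.6, -0.1]
finger_gap: 0.137
grip_force: 34.6
time_s: 10.03
ee_pos: [0.5984, 0.0076, 0.1684]
eef_rot: [0.015, 1.0, -0.001, 0.001]
ft_force: [-0.8, 0.7, 0.3]
finger_gap: 0.138
grip_force: 34.5
```

It's in the hole, about 9 mm below the mouth, with no side force. I'll carry on down to the floor.

```bash

python3 -m creep '[{"dx":0,"dy":0,"dz":0.05,"wx":0,"wy":0,"wz":0,"gripper":1},{"dx":0,"dy":0,"dz":0.05,"wx":0,"wy":0,"wz":0,"gripper":1},{"dx":0,"dy":0,"dz":0.05,"wx":0,"wy":0,"wz":0,"gripper":1},{"dx":0,"dy":0,"dz":0,"wx":0,"wy":0,"wz":0,"gripper":1}]'
python3 -m creep '[{"dx":0,"dy":0,"dz":0.05,"wx":0,"wy":0,"wz":0,"gripper":1},{"dx":0,"dy":0,"dz":0.03,"wx":0,"wy":0,"wz":0,"gripper":1},{"dx":0,"dy":0,"dz":0,"wx":0,"wy":0,"wz":0,"gripper":1}]'
```

```text
time_s: 10.37
ee_pos: [0.5982, 0.0075, 0.1553]
eef_rot: [0.015, 1.0, -0.001, 0.001]
ft_force: [-0.5, 0.7, -0.1]
finger_gap: 0.14
grip_force: 34.5
time_s: 10.62
ee_pos: [0.5985, 0.0075, 0.1495]
eef_rot: [0.015, 1.0, -0.001, 0.001]
ft_force: [-1.7, 0.3, -1.1]
finger_gap: 0.139
grip_force: 34.5
```

```bash

python3 -m creep '[{"dx":0,"dy":0,"dz":0.02,"wx":0,"wy":0,"wz":0,"gripper":1},{"dx":0,"dy":0,"dz":0,"wx":0,"wy":0,"wz":0,"gripper":1},{"dx":0,"dy":0,"dz":0,"wx":0,"wy":0,"wz":0,"gripper":1}]'
python3 -m creep '[{"dx":0,"dy":0,"dz":0.015,"wx":0,"wy":0,"wz":0,"gripper":1},{"dx":0,"dy":0,"dz":0,"wx":0,"wy":0,"wz":0,"gripper":1},{"dx":0,"dy":0,"dz":0,"wx":0,"wy":0,"wz":0,"gripper":1}]'
python3 -m creep '[{"dx":0,"dy":0,"dz":0.015,"wx":0,"wy":0,"wz":0,"gripper":1},{"dx":0,"dy":0,"dz":0,"wx":0,"wy":0,"wz":0,"gripper":1},{"dx":0,"dy":0,"dz":0,"wx":0,"wy":0,"wz":0,"gripper":1}]'
```

```text
time_s: 10.87
ee_pos: [0.5986, 0.0075, 0.1485]
eef_rot: [0.015, 1.0, -0.001, 0.001]
ft_force: [-2.6, 1.5, -0.7]
finger_gap: 0.14
grip_force: 34.5
time_s: 11.12
ee_pos: [0.5987, 0.0075, 0.1476]
eef_rot: [0.015, 1.0, -0.001, 0.001]
ft_force: [-2.5, 1.8, 0.8]
finger_gap: 0.14
grip_force: 34.6
time_s: 11.37
ee_pos: [0.5988, 0.0075, 0.1464]
eef_rot: [0.015, 1.0, -0.001, 0.001]
ft_force: [-2.9, 1.8, 1.8]
finger_gap: 0.14
grip_force: 34.7
```

```bash

python3 -m creep '[{"dx":0.008,"dy":0,"dz":0.01,"wx":0,"wy":0,"wz":0,"gripper":1},{"dx":0,"dy":0,"dz":0,"wx":0,"wy":0,"wz":0,"gripper":1},{"dx":0,"dy":0,"dz":0,"wx":0,"wy":0,"wz":0,"gripper":1}]'
python3 -m creep '[{"dx":0,"dy":0,"dz":0.015,"wx":0,"wy":0,"wz":0,"gripper":1},{"dx":0,"dy":0,"dz":0,"wx":0,"wy":0,"wz":0,"gripper":1},{"dx":0,"dy":0,"dz":0,"wx":0,"wy":0,"wz":0,"gripper":1}]'
python3 -m creep '[{"dx":0,"dy":0,"dz":0.015,"wx":0,"wy":0,"wz":0,"gripper":1},{"dx":0,"dy":0,"dz":0,"wx":0,"wy":0,"wz":0,"gripper":1},{"dx":0,"dy":0,"dz":0,"wx":0,"wy":0,"wz":0,"gripper":1}]'
```

```text
time_s: 11.62
ee_pos: [0.5984, 0.0074, 0.1456]
eef_rot: [0.015, 1.0, -0.001, 0.002]
ft_force: [-2.1, 1.4, 0.7]
finger_gap: 0.142
grip_force: 34.6
time_s: 11.87
ee_pos: [0.5983, 0.0074, 0.1443]
eef_rot: [0.015, 1.0, -0.001, 0.002]
ft_force: [-1.9, 1.0, 0.3]
finger_gap: 0.138
grip_force: 34.6
time_s: 12.12
ee_pos: [0.5985, 0.0074, 0.1438]
eef_rot: [0.015, 1.0, -0.001, 0.002]
ft_force: [-2.9, 1.3, 4.9]
finger_gap: 0.135
grip_force: 35.0
```

The floor is reached: Fz rose to 5 N at TCP z = 0.1438, the expected height. I'll release and rise.

```bash

python3 -m creep '[{"dx":0,"dy":0,"dz":0,"wx":0,"wy":0,"wz":0,"gripper":0.5},{"dx":0,"dy":0,"dz":0,"wx":0,"wy":0,"wz":0,"gripper":0},{"dx":0,"dy":0,"dz":0,"wx":0,"wy":0,"wz":0,"gripper":-0.4},{"dx":0,"dy":0,"dz":0,"wx":0,"wy":0,"wz":0,"gripper":-0.4},{"dx":0,"dy":0,"dz":0,"wx":0,"wy":0,"wz":0,"gripper":-0.4}]'
python3 -m creep '[{"dx":0,"dy":0,"dz":-0.1,"wx":0,"wy":0,"wz":0,"gripper":-0.4},{"dx":0,"dy":0,"dz":-0.3,"wx":0,"wy":0,"wz":0,"gripper":-0.4},{"dx":0,"dy":0,"dz":-0.4,"wx":0,"wy":0,"wz":0,"gripper":-0.4},{"dx":0,"dy":0,"dz":-0.3,"wx":0,"wy":0,"wz":0,"gripper":-0.4},{"dx":0,"dy":0,"dz":0,"wx":0,"wy":0,"wz":0,"gripper":-0.4}]'
python3 -c "
from h import *
s=grab_frame('scene');cv2.imwrite('/tmp/s3.png',s)
K=sock-.120*sx;K[2]=.0;print('knob xy',K,'tri K .4773,.0114')
for z in(.05,.082,.116,.162,.19): print(z,proj('scene',[.5975,.008,z]).round(1))
togo([K[0],K[1],.16],MV)
cv2.imwrite('pics/seated.png',cv2.resize(s[130:220,210:330],(800,600),interpolation=cv2.INTER_CUBIC))"
```

```text
time_s: 12.53
ee_pos: [0.5982, 0.0073, 0.143]
eef_rot: [0.015, 1.0, -0.001, 0.001]
ft_force: [0.5, 0.5, 0.1]
finger_gap: 0.701
grip_force: 0.0
time_s: 12.95
ee_pos: [0.6011, 0.0074, 0.2391]
eef_rot: [0.015, 1.0, -0.001, 0.007]
ft_force: [0.5, 0.1, 1.4]
finger_gap: 0.702
grip_force: 0.0
knob xy [0.47756935 0.01207921 0.        ] tri K .4773,.0114
0.05 [263.9 204.2]
0.082 [264.2 195. ]
0.116 [264.5 184.8]
0.162 [265.  170.4]
0.19 [265.3 161.2]
t 13.00 pos [0.6001 0.0074 0.2362] F [-0.6 -0.6 -0.6] gap 0.698 grip 0.0
 shift now-axes [1.5429 0.0126 0.9354] | target-axes [1.5324 0.006  0.9526] | turn [-0.0011  0.0071  0.0021] | len mm 144.3
```

View pics/seated.png

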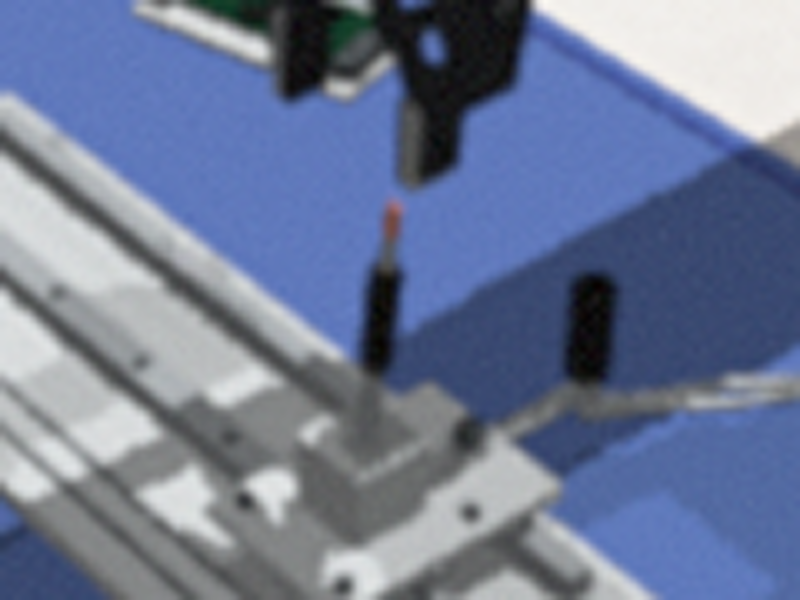

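The picture shows the cartridge standing in the socket. The sleeve runs from about row 169.8 to 185.5 native (170.4 to 184.8 expected when seated) and the tip is at (394,200). The knob is at (590,325). I'll take the knob with the tool tilted 0.42 rad towards the robot, so the wrist stays clear of the barrel.

```bash

python3 -m creep '[{"dx":0.38,"dy":0,"dz":0,"wx":0,"wy":0,"wz":0,"gripper":-0.4},{"dx":0.38,"dy":0,"dz":0,"wx":0,"wy":0,"wz":0,"gripper":-0.4},{"dx":0.38,"dy":0,"dz":0,"wx":0,"wy":0,"wz":0,"gripper":-0.4},{"dx":0.38,"dy":0,"dz":0,"wx":0,"wy":0,"wz":0,"gripper":-0.4}]' >/dev/null
python3 -m creep '[{"dx":0,"dy":0,"dz":0,"wx":0,"wy":-0.067,"wz":0,"gripper":-0.4},{"dx":0,"dy":0,"dz":0,"wx":0,"wy":-0.067,"wz":0,"gripper":-0.4},{"dx":0,"dy":0,"dz":0,"wx":0,"wy":-0.067,"wz":0,"gripper":-0.4},{"dx":0,"dy":0,"dz":0,"wx":0,"wy":-0.067,"wz":0,"gripper":-0.4},{"dx":0,"dy":0,"dz":0,"wx":0,"wy":0,"wz":0,"gripper":-0.4}]' 
cat >> h.py <<'E'
MK=frame(sx*np.sin(.42)-np.array([0,0,np.cos(.42)]),sy);KP=np.array([.4784,.0116,.078])
E
python3 -c "
from h import *
togo(KP+[0,0,.06],MK);togo(KP,MK)
print('olive x at row135 z=.45',plane('top',(242,135),.45))"
```

```text
time_s: 13.75
ee_pos: [0.4729, 0.0117, 0.227]
eef_rot: [0.015, 0.978, -0.004, 0.209]
ft_force: [-0.3, -0.5, -0.5]
finger_gap: 0.7
grip_force: 0.0
t 13.75 pos [0.4729 0.0117 0.227 ] F [-0.3 -0.5 -0.5] gap 0.700 grip 0.0
 shift now-axes [0.3917 0.0018 1.0434] | target-axes [3.9090e-01 1.0000e-03 1.0437e+00] | turn [0.0003 0.0005 0.0021] | len mm 89.2
t 13.75 pos [0.4729 0.0117 0.227 ] F [-0.3 -0.5 -0.5] gap 0.700 grip 0.0
 shift now-axes [0.6981 0.0025 1.728 ] | target-axes [6.9670e-01 1.0000e-03 1.7286e+00] | turn [0.0003 0.0005 0.0021] | len mm 149.1
olive x at row135 z=.45 [ 0.63811029 -0.00949703  0.45      ]
```

```bash

python3 -m creep '[{"dx":0.14,"dy":0,"dz":0.345,"wx":0,"wy":0,"wz":0.002,"gripper":-0.4},{"dx":0.14,"dy":0,"dz":0.345,"wx":0,"wy":0,"wz":0,"gripper":-0.4},{"dx":0.14,"dy":0,"dz":0.345,"wx":0,"wy":0,"wz":0,"gripper":-0.4},{"dx":0,"dy":0,"dz":0,"wx":0,"wy":0,"wz":0,"gripper":-0.4}]' 
python3 -m creep '[{"dx":0.14,"dy":0,"dz":0.345,"wx":0,"wy":0,"wz":0,"gripper":-0.4},{"dx":0.14,"dy":0,"dz":0.345,"wx":0,"wy":0,"wz":0,"gripper":-0.4},{"dx":0,"dy":0,"dz":0,"wx":0,"wy":0,"wz":0,"gripper":-0.4},{"dx":0,"dy":0,"dz":0,"wx":0,"wy":0,"wz":0,"gripper":-0.4}]' 
python3 -c "
from h import *
togo(KP,MK)"
```

```text
time_s: 14.08
ee_pos: [0.4755, 0.0116, 0.1338]
eef_rot: [0.017, 0.979, -0.003, 0.203]
ft_force: [-0.4, 0.5, -1.5]
finger_gap: 0.7
grip_force: 0.0
time_s: 14.42
ee_pos: [0.4816, 0.0112, 0.0813]
eef_rot: [0.017, 0.978, -0.003, 0.208]
ft_force: [0.2, 0.2, 0.3]
finger_gap: 0.701
grip_force: 0.0
t 14.42 pos [0.4816 0.0112 0.0813] F [0.2 0.2 0.3] gap 0.701 grip 0.0
 shift now-axes [0.0533 0.0041 0.0217] | target-axes [0.0533 0.0041 0.0217] | turn [ 0.0003 -0.0004  0.0001] | len mm 4.6
```

```bash

python3 -m creep '[{"dx":0.053,"dy":0.004,"dz":0.02,"wx":0,"wy":0,"wz":0,"gripper":-0.4},{"dx":0,"dy":0,"dz":0,"wx":0,"wy":0,"wz":0,"gripper":0.2},{"dx":0,"dy":0,"dz":0,"wx":0,"wy":0,"wz":0,"gripper":0.4},{"dx":0,"dy":0,"dz":0,"wx":0,"wy":0,"wz":0,"gripper":0.6},{"dx":0,"dy":0,"dz":0,"wx":0,"wy":0,"wz":0,"gripper":1}]' 40
python3 -m creep '[{"dx":0,"dy":0,"dz":0,"wx":0,"wy":0,"wz":0,"gripper":1},{"dx":0,"dy":0,"dz":0,"wx":0,"wy":0,"wz":0,"gripper":1},{"dx":0,"dy":0,"dz":0,"wx":0,"wy":0,"wz":0,"gripper":1},{"dx":0,"dy":0,"dz":0,"wx":0,"wy":0,"wz":0,"gripper":1}]' 40
python3 -c "
from h import *
togo(KP,MK)"
```

```text
time_s: 14.83
ee_pos: [0.4798, 0.0114, 0.0807]
eef_rot: [0.016, 0.977, -0.004, 0.211]
ft_force: [-4.5, -0.8, 6.1]
finger_gap: 0.223
grip_force: 38.8
time_s: 15.17
ee_pos: [0.4798, 0.0112, 0.0807]
eef_rot: [0.016, 0.977, -0.004, 0.211]
ft_force: [-4.4, -1.7, 7.4]
finger_gap: 0.223
grip_force: 38.8
t 15.17 pos [0.4798 0.0112 0.0807] F [-4.4 -1.7  7.4] gap 0.223 grip 38.8
 shift now-axes [0.03   0.0041 0.0235] | target-axes [0.0299 0.004  0.0237] | turn [-0.0003  0.0039  0.0004] | len mm 3.1
```

The knob is gripped, with a 19 mm opening on the 20 mm knob. I'll relax the axial load slightly and then slide gently.

```bash

python3 -m creep '[{"dx":0,"dy":0,"dz":-0.015,"wx":0,"wy":0,"wz":0,"gripper":1},{"dx":0,"dy":0,"dz":0,"wx":0,"wy":0,"wz":0,"gripper":1},{"dx":0,"dy":-0.05,"dz":0,"wx":0,"wy":0,"wz":0,"gripper":1},{"dx":0,"dy":-0.1,"dz":0,"wx":0,"wy":0,"wz":0,"gripper":1},{"dx":0,"dy":-0.15,"dz":0,"wx":0,"wy":0,"wz":0,"gripper":1}]' 50
python3 -m creep '[{"dx":0,"dy":-0.15,"dz":0,"wx":0,"wy":0,"wz":0,"gripper":1},{"dx":0,"dy":-0.15,"dz":0,"wx":0,"wy":0,"wz":0,"gripper":1},{"dx":0,"dy":-0.15,"dz":0,"wx":0,"wy":0,"wz":0,"gripper":1},{"dx":0,"dy":-0.15,"dz":0,"wx":0,"wy":0,"wz":0,"gripper":1},{"dx":0,"dy":-0.1,"dz":0,"wx":0,"wy":0,"wz":0,"gripper":1}]' 
python3 -m creep '[{"dx":0,"dy":0,"dz":0,"wx":0,"wy":0,"wz":0,"gripper":1},{"dx":0,"dy":0,"dz":0,"wx":0,"wy":0,"wz":0,"gripper":1}]' 
python3 -c "
from h import *
o=bot.get_obs();togo(KP-.19*sy,MK)
s=grab_frame('scene');t=grab_frame('top')
cv2.imwrite('pics/slide.png',np.hstack([cv2.resize(s[60:260,170:370],(400,400)),cv2.resize(t[100:300,200:400],(400,400))]))"
```

```text
time_s: 15.58
ee_pos: [0.4789, -0.0107, 0.0809]
eef_rot: [0.017, 0.977, -0.002, 0.212]
ft_force: [11.0, 11.8, -8.3]
finger_gap: 0.218
grip_force: 51.5
time_s: 16.0
ee_pos: [0.4767, -0.0677, 0.0808]
eef_rot: [0.017, 0.977, -0.002, 0.212]
ft_force: [9.9, 12.1, -4.5]
finger_gap: 0.22
grip_force: 51.9
time_s: 16.17
ee_pos: [0.4767, -0.0695, 0.0809]
eef_rot: [0.017, 0.977, -0.005, 0.212]
ft_force: [6.4, -4.9, -4.6]
finger_gap: 0.222
grip_force: 51.8
t 16.17 pos [ 0.4767 -0.0695  0.0809] F [ 6.4 -4.9 -4.6] gap 0.222 grip 51.8
 shift now-axes [ 0.0272 -1.3616  0.0297] | target-axes [ 0.0271 -1.3617  0.0272] | turn [-0.0013  0.0046 -0.0001] | len mm 109.0
```

View pics/slide.png

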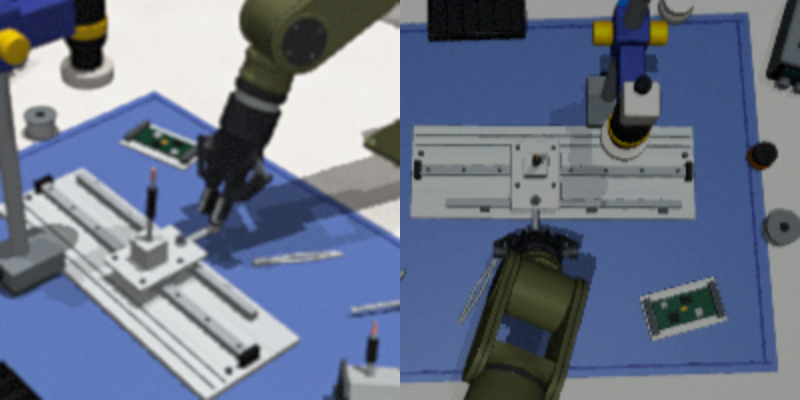

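The stage follows. The cartridge still stands upright at (152,205) on the left and (537,160) on the right, the ring lamp is at about (625,140) on the right, and the wrist is well clear. I'll slide to just before the notch zone.

```bash

python3 -m creep '[{"dx":0,"dy":-0.05,"dz":0.007,"wx":0,"wy":0,"wz":0,"gripper":1},{"dx":0,"dy":-0.1,"dz":0,"wx":0,"wy":0,"wz":0,"gripper":1},{"dx":0,"dy":-0.15,"dz":0,"wx":0,"wy":0,"wz":0,"gripper":1},{"dx":0,"dy":-0.15,"dz":0,"wx":0,"wy":0,"wz":0,"gripper":1},{"dx":0,"dy":-0.15,"dz":0,"wx":0,"wy":0,"wz":0,"gripper":1}]'
python3 -m creep '[{"dx":0,"dy":-0.15,"dz":0,"wx":0,"wy":0,"wz":0,"gripper":1},{"dx":0,"dy":-0.15,"dz":0,"wx":0,"wy":0,"wz":0,"gripper":1},{"dx":0,"dy":-0.15,"dz":0,"wx":0,"wy":0,"wz":0,"gripper":1},{"dx":0,"dy":-0.1,"dz":0,"wx":0,"wy":0,"wz":0,"gripper":1},{"dx":0,"dy":-0.05,"dz":0,"wx":0,"wy":0,"wz":0,"gripper":1}]' 
python3 -m creep '[{"dx":0,"dy":0,"dz":0,"wx":0,"wy":0,"wz":0,"gripper":1},{"dx":0,"dy":0,"dz":0,"wx":0,"wy":0,"wz":0,"gripper":1}]' 
python3 -m creep '[{"dx":0,"dy":-0.0125,"dz":0,"wx":0,"wy":0,"wz":0,"gripper":1},{"dx":0,"dy":0,"dz":0,"wx":0,"wy":0,"wz":0,"gripper":1}]' | grep -E "pos|ft"
python3 -m creep '[{"dx":0,"dy":-0.0125,"dz":0,"wx":0,"wy":0,"wz":0,"gripper":1},{"dx":0,"dy":0,"dz":0,"wx":0,"wy":0,"wz":0,"gripper":1}]' | grep -E "pos|ft"
python3 -m creep '[{"dx":0,"dy":-0.0125,"dz":0,"wx":0,"wy":0,"wz":0,"gripper":1},{"dx":0,"dy":0,"dz":0,"wx":0,"wy":0,"wz":0,"gripper":1}]' | grep -E "pos|ft"
python3 -m creep '[{"dx":0,"dy":-0.0125,"dz":0,"wx":0,"wy":0,"wz":0,"gripper":1},{"dx":0,"dy":0,"dz":0,"wx":0,"wy":0,"wz":0,"gripper":1}]' | grep -E "pos|ft"
```

```text
time_s: 16.68
ee_pos: [0.475, -0.1149, 0.0808]
eef_rot: [0.016, 0.977, -0.001, 0.211]
ft_force: [0.8, 12.9, 6.4]
finger_gap: 0.218
grip_force: 53.3
time_s: 17.1
ee_pos: [0.4732, -0.1642, 0.0807]
eef_rot: [0.016, 0.977, -0.002, 0.211]
ft_force: [-2.4, 9.6, 7.6]
finger_gap: 0.219
grip_force: 53.5
time_s: 17.27
ee_pos: [0.4732, -0.1656, 0.0808]
eef_rot: [0.016, 0.977, -0.005, 0.211]
ft_force: [-4.9, -4.1, 4.9]
finger_gap: 0.217
grip_force: 53.2
ee_pos: [0.4732, -0.1658, 0.0808]
ft_force: [-5.0, 0.9, 6.2]
ee_pos: [0.4732, -0.166, 0.0808]
ft_force: [-4.7, 4.3, 6.6]
ee_pos: [0.4731, -0.1668, 0.0808]
ft_force: [-4.7, 3.9, 7.1]
ee_pos: [0.4731, -0.1677, 0.0807]
ft_force: [-4.5, 5.0, 7.4]
```

Sliding drag is about 4–5 N. I'll continue towards the zone and step in finely.

```bash

python3 -m creep '[{"dx":0,"dy":-0.03,"dz":-0.004,"wx":0,"wy":0,"wz":0,"gripper":1},{"dx":0,"dy":-0.03,"dz":0,"wx":0,"wy":0,"wz":0,"gripper":1},{"dx":0,"dy":-0.03,"dz":0,"wx":0,"wy":0,"wz":0,"gripper":1},{"dx":0,"dy":-0.02,"dz":0,"wx":0,"wy":0,"wz":0,"gripper":1},{"dx":0,"dy":-0.01,"dz":0,"wx":0,"wy":0,"wz":0,"gripper":1}]' | grep -E "pos|ft"
python3 -m creep '[{"dx":0,"dy":-0.0125,"dz":0,"wx":0,"wy":0,"wz":0,"gripper":1},{"dx":0,"dy":0,"dz":0,"wx":0,"wy":0,"wz":0,"gripper":1}]' | grep -E "pos|ft"
python3 -m creep '[{"dx":0,"dy":-0.0125,"dz":0,"wx":0,"wy":0,"wz":0,"gripper":1},{"dx":0,"dy":0,"dz":0,"wx":0,"wy":0,"wz":0,"gripper":1}]' | grep -E "pos|ft"
python3 -m creep '[{"dx":0,"dy":-0.0125,"dz":0,"wx":0,"wy":0,"wz":0,"gripper":1},{"dx":0,"dy":0,"dz":0,"wx":0,"wy":0,"wz":0,"gripper":1}]' | grep -E "pos|ft"
python3 -m creep '[{"dx":0,"dy":-0.0125,"dz":0,"wx":0,"wy":0,"wz":0,"gripper":1},{"dx":0,"dy":0,"dz":0,"wx":0,"wy":0,"wz":0,"gripper":1}]' | grep -E "pos|ft"
```

```text
ee_pos: [0.4727, -0.1768, 0.0808]
ft_force: [0.1, 7.8, 6.4]
ee_pos: [0.4727, -0.1783, 0.0808]
ft_force: [-1.2, 3.0, 4.0]
ee_pos: [0.4726, -0.1801, 0.0808]
ft_force: [-2.3, -0.1, 4.0]
ee_pos: [0.4726, -0.1816, 0.0808]
ft_force: [-3.5, -2.0, 5.2]
ee_pos: [0.4725, -0.1829, 0.0808]
ft_force: [-3.0, -2.1, 5.0]
```

```bash

python3 -m creep '[{"dx":0,"dy":-0.0125,"dz":0,"wx":0,"wy":0,"wz":0,"gripper":1},{"dx":0,"dy":0,"dz":0,"wx":0,"wy":0,"wz":0,"gripper":1}]' | grep -E "pos|ft"
python3 -m creep '[{"dx":0,"dy":-0.0125,"dz":0,"wx":0,"wy":0,"wz":0,"gripper":1},{"dx":0,"dy":0,"dz":0,"wx":0,"wy":0,"wz":0,"gripper":1}]' | grep -E "pos|ft"
python3 -m creep '[{"dx":0,"dy":-0.0125,"dz":0,"wx":0,"wy":0,"wz":0,"gripper":1},{"dx":0,"dy":0,"dz":0,"wx":0,"wy":0,"wz":0,"gripper":1}]' | grep -E "pos|ft"
```

```text
ee_pos: [0.4725, -0.1839, 0.0808]
ft_force: [-2.6, -1.4, 5.2]
ee_pos: [0.4725, -0.1843, 0.0807]
ft_force: [-1.8, 2.2, 7.1]
ee_pos: [0.4724, -0.1845, 0.0807]
ft_force: [-2.2, 6.5, 8.1]
```

The click is clear. From y = −0.178 the drag turned into a pull (+5 to −2 N, with steps longer than commanded), then the stage stalled at −0.1845 as the push rose to 6.5 N, so the ball is in the V. I'll ease the push to neutral and check.

```bash

python3 -m creep '[{"dx":0,"dy":0.01,"dz":-0.004,"wx":0,"wy":0,"wz":0,"gripper":1},{"dx":0,"dy":0,"dz":0,"wx":0,"wy":0,"wz":0,"gripper":1},{"dx":0,"dy":0,"dz":0,"wx":0,"wy":0,"wz":0,"gripper":1}]' 
python3 -m creep '[{"dx":0,"dy":0,"dz":0,"wx":0,"wy":0,"wz":0,"gripper":1},{"dx":0,"dy":0,"dz":0,"wx":0,"wy":0,"wz":0,"gripper":1},{"dx":0,"dy":0,"dz":0,"wx":0,"wy":0,"wz":0,"gripper":1},{"dx":0,"dy":0,"dz":0,"wx":0,"wy":0,"wz":0,"gripper":1},{"dx":0,"dy":0,"dz":0,"wx":0,"wy":0,"wz":0,"gripper":1}]' 
python3 -c "
from h import *
s=grab_frame('scene');t=grab_frame('top')
cv2.imwrite('pics/final.png',np.hstack([cv2.resize(s[60:260,170:370],(400,400)),cv2.resize(t[100:300,200:400],(400,400))]))"
```

```text
time_s: 19.77
ee_pos: [0.4724, -0.1843, 0.0808]
eef_rot: [0.017, 0.977, -0.004, 0.211]
ft_force: [3.0, 3.6, 4.5]
finger_gap: 0.221
grip_force: 52.9
time_s: 20.18
ee_pos: [0.4725, -0.1843, 0.0808]
eef_rot: [0.017, 0.977, -0.004, 0.211]
ft_force: [2.9, 3.8, 5.5]
finger_gap: 0.218
grip_force: 52.9
```

View pics/final.png

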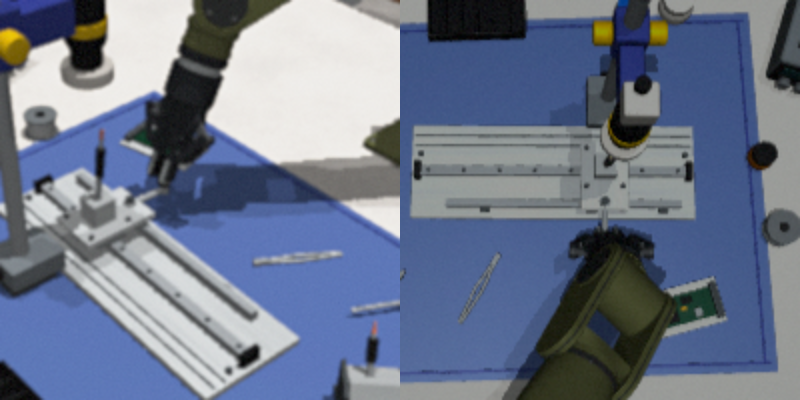

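The stage stands under the lens, with the cartridge upright at (100,165) on the left and (610,158) on the right, and the bystanders are where they were. I'll ease the remaining side push once more, then hand in.

```bash

python3 -m creep '[{"dx":0,"dy":0.01,"dz":0,"wx":0,"wy":0,"wz":0,"gripper":1},{"dx":0,"dy":0,"dz":0,"wx":0,"wy":0,"wz":0,"gripper":1},{"dx":0,"dy":0,"dz":0,"wx":0,"wy":0,"wz":0,"gripper":1},{"dx":0,"dy":0,"dz":0,"wx":0,"wy":0,"wz":0,"gripper":1},{"dx":0,"dy":0,"dz":0,"wx":0,"wy":0,"wz":0,"gripper":1}]' 
python3 -m creep '[{"dx":0,"dy":0,"dz":0,"wx":0,"wy":0,"wz":0,"gripper":1},{"dx":0,"dy":0,"dz":0,"wx":0,"wy":0,"wz":0,"gripper":1},{"dx":0,"dy":0,"dz":0,"wx":0,"wy":0,"wz":0,"gripper":1},{"dx":0,"dy":0,"dz":0,"wx":0,"wy":0,"wz":0,"gripper":1},{"dx":0,"dy":0,"dz":0,"wx":0,"wy":0,"wz":0,"gripper":1}]'
```

```text
time_s: 20.7
ee_pos: [0.4724, -0.1841, 0.0808]
eef_rot: [0.017, 0.977, -0.004, 0.211]
ft_force: [4.4, -2.6, 4.5]
finger_gap: 0.216
grip_force: 52.8
time_s: 21.12
ee_pos: [0.4724, -0.1841, 0.0808]
eef_rot: [0.017, 0.977, -0.004, 0.211]
ft_force: [4.2, -3.6, 4.5]
finger_gap: 0.219
grip_force: 52.8
```

A 7 N swing moves it only 0.2 mm, so the ball is firmly seated. I'll set the push to the middle of that range and hand in.

```bash

python3 -m creep '[{"dx":0,"dy":-0.005,"dz":0,"wx":0,"wy":0,"wz":0,"gripper":1},{"dx":0,"dy":0,"dz":0,"wx":0,"wy":0,"wz":0,"gripper":1},{"dx":0,"dy":0,"dz":0,"wx":0,"wy":0,"wz":0,"gripper":1},{"dx":0,"dy":0,"dz":0,"wx":0,"wy":0,"wz":0,"gripper":1},{"dx":0,"dy":0,"dz":0,"wx":0,"wy":0,"wz":0,"gripper":1}]' 
python3 -c "
from station import bot
print(bot.sign_off())"
```

```text
time_s: 21.53
ee_pos: [0.4724, -0.1842, 0.0807]
eef_rot: [0.017, 0.977, -0.004, 0.211]
ft_force: [4.6, -2.1, 6.2]
finger_gap: 0.215
grip_force: 52.9
the job is handed in; nothing more can be done
None
```

The job is handed in at 21.5 s: the long cartridge stands tip up, fully down in the socket, and the stage is held still by its knob, with the ball felt to drop into the notch under the lens.

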